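# Hold a tee section home in the corner of an assembly jig

### The job

Swing the jig's clamp lever fully open, out of the way, then lift the grey PVC tee section (the flat foot with an upright rib along its middle) onto the jig's plate, rib up, either way round, with one long edge of its foot flat against the fence and its end up against the end stop. Finish while holding it there with one steady diagonal push, down onto the plate and towards the fence at once, about 15 N each way, and do not let go. Leave the other things on the bench where they are.

Things in the scene. Friction and masses are not known exactly. Their poses are not given: they have to be found in the camera images.
- tee_center (a point): the workpiece, a loose grey PVC tee section, 0.15 to 0.3 kg, lying rib up (all sizes in mm): foot 72 (its x) x 100 (its y) x 18 high; on it a rib 16 thick (in x), 37 high, along the whole length, centred, leaving a ledge 28 wide each side; 55 high overall. The point is its centre, 27.5 above its underside; y runs along the rib, z up. The same either way round
- seat (a point): where tee_center is when the tee section sits home in the jig's corner (on the plate, foot against the fence and against the end stop); axes as the jig's: +x points square into the fence, +y along the fence away from the end stop (the stop is at the -y end), z up; the tee's rib then lies along y
- bedplate: the jig's grey metal plate, fixed on the bench, 150 (x) x 250 (y) x 10 thick; origin under its centre at bench height, axes as seat. On it stand the fence, the end stop and, at the +y end, the lever's dark steel socket block (44 x 44, up to 40 above the bench)
- fence: aluminium bar 20 (x) x 250 (y), 14 high, on the plate's far long edge: top 24 above the bench. Origin under its centre, at the plate's upper face; its locating face is 10 to -x. Fence, stop and plate are polished and slippery (friction about 0.2); fingertips and plastic are not, so bear down on the work a little before pushing it hard to the fence (the foot's ledges are handy to push on, beside the rib)
- stop: end stop, aluminium block 70 (x) x 20 (y), 24 high, on the plate at the -y end of the seat: top 34 above the bench. Origin under its centre at the plate's upper face; the face that locates the work is 10 from it on the +y side
- lever (a joint): angle of the clamp lever about an upright axis (rad): 0 shut, the arm lying along the fence over the seat with its rubber foot in the tee's way; grows as its knob is swung away from the fence (from -y round to -x of the jig, clockwise from above); at 1.57 it points square away from the fence, 1.75 is the fully open stop. Stiff enough to stay where it is left (under 1 N at the knob)
- lever_knob (a point): centre of the upright round black knob at the lever's end, 16 across, 47 high, standing free above the arm: from 53 to 100 above the bench, this point 76.5 above the bench. The steel arm is below it, 43 to 53 above the bench, 18 wide
- lever_hinge (a point): point on the lever's upright hinge axis, level with the knob's centre; the knob's centre goes round it at a radius of 115
- slab: a plain flat grey PVC slab, 72 x 100 x 18, without a rib; bystander, origin under its centre
- weight: small brass weight, cylinder 30 across and 30 high; bystander, origin under its centre
- beaker: open glass beaker 70 across, 90 high; bystander, origin under its centre
- pipe_ring: short offcut of grey pipe standing on end, 63 across, 45 high; bystander, origin under its centre
- screwdriver: screwdriver with an orange handle lying on the bench on the near left; bystander
- wrench: wrench lying on the bench beyond the jig; bystander
- jar: white closed jar 56 across, 75 high, steel cap; bystander, origin under its centre
Mind the look-alikes: they are no part of the job. What is shaped like the part that bears tee_center but blue, brown or purple is not meant.

How it is judged:
On the way, in this order (a step that is already met when the one before it is completed fails the run):
1. the clamp lever is swung open (1.4 rad or more) (value of joint lever above 1.4 rad), for 0.2 s.
2. the tee section is on the jig's plate, within 15 mm of its seat (x of tee_center in the frame of seat between -0.015 and 0.015 m and y of tee_center in the frame of seat between -0.015 and 0.015 m and z of tee_center in the frame of seat between -0.006 and 0.006 m), for 0.2 s.
At the end, for the whole second after the job is handed in: For the last second the robot holds the tee in its corner: 4 mm across and in height, 5 mm along the fence, upright to 0.05 rad, parallel to 0.04 rad; it presses the fence with 4-60 N and the plate with 6-60 N, robot on it with over 5 N; lever open beyond 1.4 rad, clear of it (x of tee_center in the frame of seat between -0.004 and 0.004 m and y of tee_center in the frame of seat between -0.005 and 0.005 m and z of tee_center in the frame of seat between -0.004 and 0.004 m and angle between tee_center's own z axis and vertical below 0.05 rad and angle between the y axis of tee_center and the y axis of seat, either way round below 0.04 rad and contact force between tee and fence between 4 and 60 N and contact force between tee and bedplate between 6 and 60 N and contact force between any of the fingers, the arm and tee above 5 N and contact force between tee and lever below 0.1 N and linear speed of tee below 0.01 m/s and value of joint lever above 1.4 rad); the arm keeps its last pose, push and grip.
It fails at once if another thing on the bench is moved more than 30 mm (distance of any of slab, weight, beaker, pipe_ring, screwdriver, wrench, jar from where it was at the start of the episode above 0.03 m).
It also fails if it takes over 72 s, if anything falls off the work surface, if the arm or the gripper's body presses on something with over 40 N, if the wrist force passes 120 N, or if a joint passes its speed limit or range.

### The arm

A 6-joint arm with a two-finger parallel gripper is mounted at the origin on the work surface. World frame = base frame: x ahead of the robot, y to its left, z up, the work surface at z = 0. Lengths are in m, angles in rad, forces in N, time in s.
With the tool pointing down it reaches from about 0.3 to 0.875 m from the base axis. Payload 6.4 kg.
Tool frame: the origin (TCP) lies on the front face of the gripper's body, between the roots of the fingers; the fingertips stand 73 mm ahead of it and the grasp point (between the pads) lies ctrl.pinch_z ahead of it (ctrl.pinch_z is the distance from the TCP to the grasp point, in m); z points along the fingers, x is the direction in which the jaws open and shut, and the axes are right-handed (so a half turn about z gives the same grasp; the last joint's range is limited). The gripper opens to 85 mm and grips with 20 to 120 N. Pads are 22 mm wide; open, the fingers measure 114 mm over their backs; the gripper's body (76 mm by 85 mm) begins 54 mm behind the grasp point. The pads swing forward as they close: fully open they stand 13 mm farther back than shut.
Start: joints at [-1.455, 0.181, 1.607, -0, 1.354, -0.206], TCP at [0.182, -0.545, 0.304] pointing down, gripper open.
Joint ranges: [-2.99, 2.99], [-0.89, 2.07], [0.3, 2.58], [-1.14, 4.28], [0, 2.63], [-3.12, 3.12]. Speed limits (rad/s): [2.57, 2.57, 3.01, 3.14, 3.14, 3.14].

### API

Orientations are given as a unit quaternion [w, x, y, z].
In Python, from bench import ctrl gives the robot as it stands.
- The arm moves only by the tool move_arm, never from a script. Its argument "rows" is text: rows parted by semicolons, each of 7 numbers parted by spaces: the shift along the tool's x, y, z in cm, then the turn, a rotation vector about the tool's x, y, z in degrees, then the opening, from 0 (shut) to 1 (fully open). In form: x y z rx ry rz grip; .... A call has 1 to 20 rows; each row shifts and turns the commanded pose from where the row before left it, along the tool's axes as they then stand; what a row does not reach is not made up. A row lasts 1/10 s, in which the tool goes at most 50 mm and 8.59 degrees, less where a joint would pass 70% of its speed; a pose out of reach is approached as far as the arm can. A call with a gripper value outside its range is refused whole. The fingers move at their own pace and stop on an object; the grip force is fixed at half the most. Time passes only in rows, so rows that do not move let the fingers close. It gives the time, the measured TCP pose, the force and the opening at its end, in the units of the state.
- ctrl.get_obs(): the state, without advancing time (a new reading comes with each control period).
- ctrl.camera(name): name is "scene" or "side" or "wrist"; returns a dict with "color" (480x640x3 uint8, blue, green, red), "fx", "fy", "cx", "cy" (pixels), "k1" (the pictures are not rectified: a ray, as slopes to the right and down, at radius r is drawn at 1 + k1 r^2 times it, then the intrinsics apply), "rvec" (rotation vector, rad) and "tvec" (3), from world to camera coordinates, as OpenCV has them. Camera axes: x right, y down, z forward; pixel columns grow to the right and rows downward; lengths in m; the calibration is good to about 2 mm. A picture is of the moment at which its call begins. There is no depth.
- ctrl.hand_in(): hands the job in, once; it reports no verdict.
Trained networks look in the newest picture that a camera, given by its name, has taken for a name from the list of things; names that differ only in an ending like _2 or _b are one class to them, and where a whole thing is asked for, a point or a joint stands for the part that bears it (a point fixed in the world has none). Each returns a list of dicts, best first, with "confidence" (0 to 1); they miss things now and then, are a little off and sometimes report something else, mostly with a low value. They report only what shows in the picture. A call takes as long as a camera call. They do not tell look-alikes from the thing itself.
- ctrl.look_for(camera, query): "bbox" ([left, top, right, bottom] in pixels, round what is visible of it).
- ctrl.trace(camera, query): "region" (480x640 bool, what is visible of it) and "bbox" ([left, top, right, bottom] in pixels, round what is visible of it).
The state is a dict: "time_s": time; "q": joint angles; "dq": joint speeds; "joint_efforts": joint torques, N m; "eef_pos": TCP position; "eef_rot": TCP orientation; "wrist_force": force on the tool from outside, world axes, zero at the start; "torque": the same for the moment, N m; "opening": opening from 0.0 (shut) to 1.0 (fully open).
Only numpy, scipy, OpenCV 4.12 (cv2) and the standard library are available. Lean on these libraries where they do the work, as an engineer would, in place of code of your own. Each camera call takes 0.05 s, during which the arm holds its last target.

## Working session

There is one attempt and no reset: what is moved stays moved. The work goes in short steps, Python scripts to look and compute and a tool call to move; the robot and the scene stay as the last step left them, time stands still between calls to the robot, and variables do not carry over. Pictures are saved under pics/ and viewed, and the job is handed in when it is done.

Besides the shell and the picture viewer there is one more tool, called after "Request:" by a JSON object that holds its "method" and its "body". move_arm: Moves the arm, as the interface text tells. Its arguments: {"type":"object","properties":{"rows":{"type":"string"}},"required":["rows"]}

```bash
ls; mkdir -p pics
python3 - <<'E'
from bench import ctrl
import cv2
for n in ["scene","side","wrist"]:
    c=ctrl.camera(n); cv2.imwrite(f"pics/{n}0.png",c["color"]); print(n,c["fx"],c["fy"],c["cx"],c["cy"],c["k1"],c["rvec"],c["tvec"])
    for q in ["tee_center","bedplate","fence","stop","lever","lever_knob","slab"]:
        print(q,[( [round(float(v)) for v in d["bbox"]],round(float(d["confidence"]),2)) for d in ctrl.look_for(n,q)][:4])
print(ctrl.get_obs(),ctrl.pinch_z)
E
```

```text
pics
scene 449.5969070666838 449.5969070666838 321.23461502763723 235.24375854259526 0.0239201688987362 [ 1.75361615  1.76693046 -0.7360441 ] [ 0.03520112 -0.3367503   1.43613779]
tee_center [([103, 263, 145, 312], 0.92), ([221, 318, 284, 370], 0.9), ([144, 187, 188, 232], 0.84), ([170, 262, 225, 296], 0.68)]
bedplate [([298, 234, 425, 308], 0.63), ([480, 201, 519, 250], 0.59), ([169, 264, 223, 298], 0.43), ([486, 265, 524, 300], 0.35)]
fence [([300, 268, 416, 307], 0.89), ([483, 203, 514, 248], 0.58)]
stop [([305, 248, 323, 271], 0.52)]
lever [([348, 240, 410, 280], 0.6)]
lever_knob [([350, 242, 412, 282], 0.65)]
slab [([204, 200, 254, 233], 0.94), ([450, 180, 466, 237], 0.18)]
side 436.74368990910017 436.74368990910017 321.6174500567444 243.6687651967332 -0.027968024127371593 [ 0.48908744 -2.74740971  1.1089919 ] [0.56122302 0.18799861 0.82929331]
tee_center [([421, 149, 460, 185], 0.88), ([337, 131, 377, 156], 0.75), ([252, 230, 377, 343], 0.68), ([258, 172, 293, 214], 0.63)]
bedplate [([249, 242, 376, 342], 0.59)]
fence [([245, 231, 326, 306], 0.64)]
stop [([320, 234, 352, 259], 
[... 456 characters left out ...]
{'time_s': 1.2, 'q': array([-1.45525445e+00,  1.80792607e-01,  1.60701395e+00, -4.94863422e-06,
        1.35380638e+00, -2.06329554e-01]), 'dq': array([-1.11496921e-03, -2.02932631e-04, -7.64435828e-04, -9.12766568e-05,
       -3.29574502e-04, -3.27555443e-04]), 'joint_efforts': array([-2.13229958e-05, -4.44860530e+01, -3.51676655e+01, -4.25881144e-04,
        7.67898018e-04, -2.86615898e-05]), 'eef_pos': array([ 0.18189703, -0.54547805,  0.30388586]), 'eef_rot': array([-5.86107947e-06,  8.11277833e-01, -5.84660823e-01, -8.62377626e-06]), 'wrist_force': array([-1.00390493, -0.94217792, -0.81510139]), 'torque': array([0.03102402, 0.01461878, 0.02154446]), 'opening': 1.0015559021306204} 0.0539
```

View pics/scene0.png

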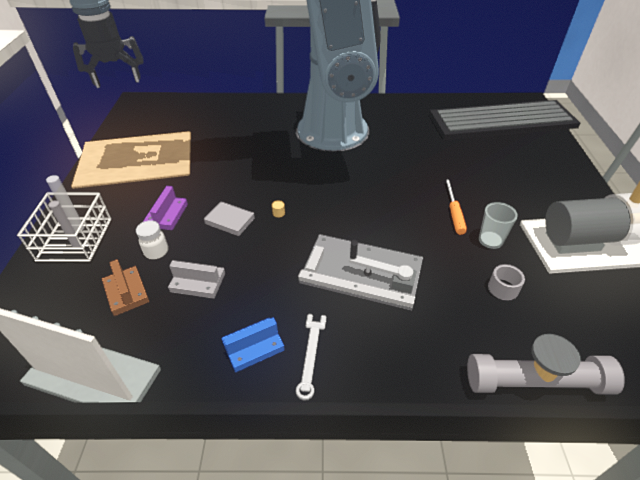

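View pics/side0.png

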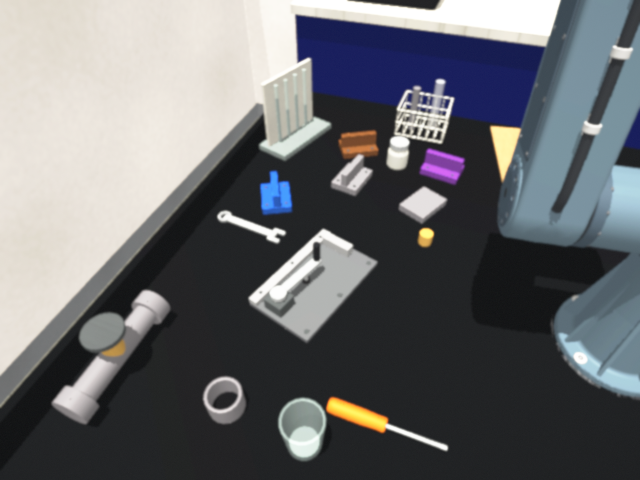

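Run:
```python
import cv2
a=cv2.imread('pics/scene0.png');b=cv2.imread('pics/side0.png')
cv2.imwrite('pics/s0crop.png',cv2.resize(a[220:320,280:440],None,fx=5,fy=5,interpolation=cv2.INTER_CUBIC))
cv2.imwrite('pics/d0crop.png',cv2.resize(b[220:350,230:390],None,fx=4.5,fy=4.5,interpolation=cv2.INTER_CUBIC))
cv2.imwrite('pics/s0crop2.png',cv2.resize(a[180:380,90:290],None,fx=3,fy=3,interpolation=cv2.INTER_CUBIC))
```

```text
(no output)
```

View pics/s0crop.png

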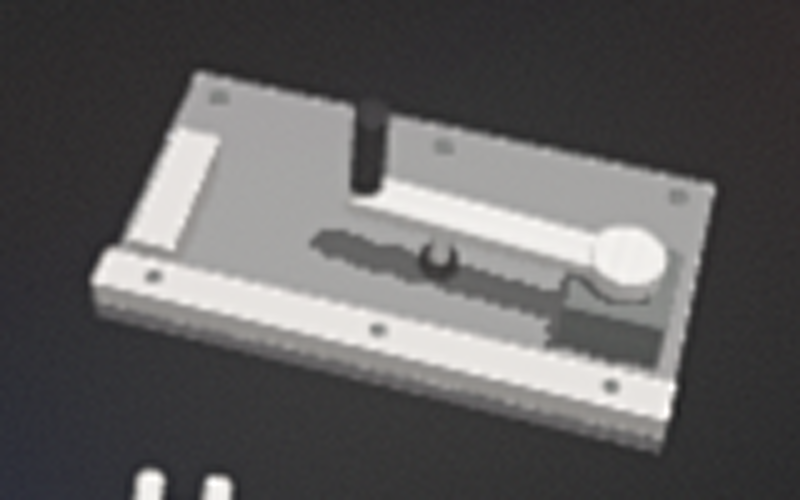

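View pics/d0crop.png

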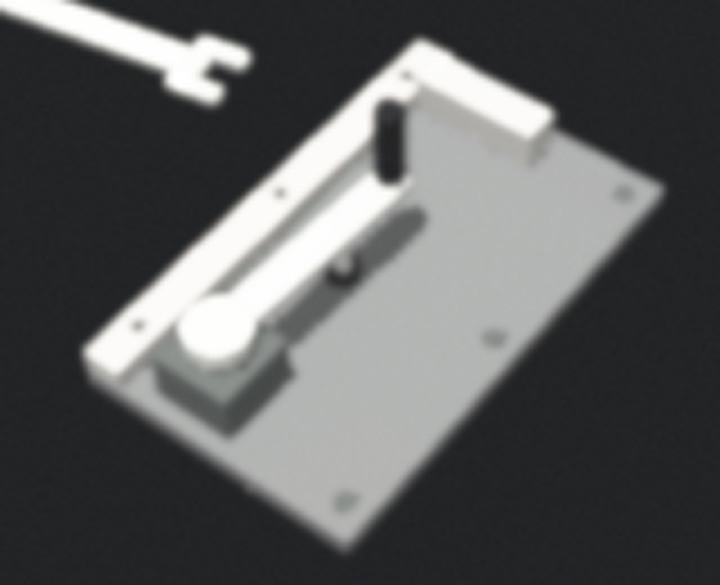

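View pics/s0crop2.png

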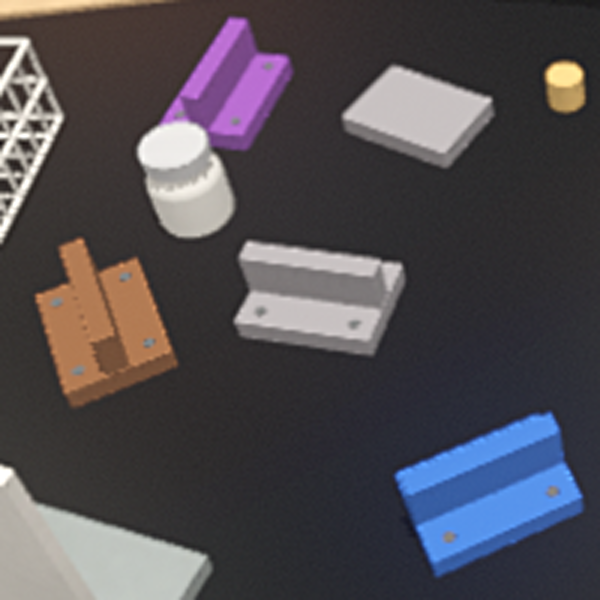

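```bash
cat > h.py <<'E'
import numpy as np, cv2
from scipy.optimize import least_squares, minimize
from bench import ctrl
def proj(c,P):
    P=np.atleast_2d(P).astype(float)
    u,_=cv2.projectPoints(P,np.array(c["rvec"],float),np.array(c["tvec"],float),np.array([[c["fx"],0,c["cx"]],[0,c["fy"],c["cy"]],[0,0,1.]]),np.array([c["k1"],0,0,0,0.]))
    return u[:,0]
def T2(p,L):
    L=np.atleast_2d(L); c,s=np.cos(p[2]),np.sin(p[2])
    return np.c_[p[0]+c*L[:,0]-s*L[:,1],p[1]+s*L[:,0]+c*L[:,1],L[:,2]]
def box(x0,x1,y0,y1,z0,z1): return np.array([[x,y,z] for x in(x0,x1) for y in(y0,y1) for z in(z0,z1)])/1000
TEE=[box(-36,36,-50,50,0,18),box(-8,8,-50,50,18,55)]
def sil(c,p,boxes,S=4,z=0):
    m=np.zeros((480*S,640*S),np.uint8)
    for b in boxes:
        q=T2(p,b+[0,0,z]); u=(proj(c,q)+.5)*S-.5
        h=cv2.convexHull(u.astype(np.float32)); cv2.fillConvexPoly(m,np.round(h[:,0]*16).astype(np.int32),255,shift=4)
    return cv2.resize(m,(640,480),interpolation=cv2.INTER_AREA)/255.
def fitsil(cs,ms,boxes,p0,z=0):
    def f(p): return sum(np.abs(sil(c,p,boxes,z=z)-m).sum() for c,m in zip(cs,ms))
    best=None
    for dy in (-.25,0,.25):
        r=minimize(f,np.array(p0)+[0,0,dy],method='Nelder-Mead',options=dict(initial_simplex=np.array(p0)+[0,0,dy]+np.array([[0,0,0],[.015,0,0],[0,.015,0],[0,0,.2]]),xatol=1e-4,fatol=.05))
        if best is None or r.fun<best.fun: best=r
    return best.x,best.fun
E
python3 - <<'E'
from h import *
cs={};out={}
for n in("scene","side"): cs[n]=ctrl.camera(n); out[n]=ctrl.trace(n,"tee_center")
def pick(n,u):
    return [d for d in out[n] if d["bbox"][0]<=u[0]<=d["bbox"][2] and d["bbox"][1]<=u[1]<=d["bbox"][3]]
S=pick("scene",(197,283)); D=pick("side",(352,175))
for d in S+D: print(d["bbox"],d["confidence"],d["region"].sum())
def ray(c,u,z):
    f=lambda p: (proj(c,[p[0],p[1],z])[0]-u)
    return least_squares(f,[.5,0]).x
a=ray(cs["scene"],(197,283),.02);b=ray(cs["side"],(352,175),.02);print(a,b)
sets=[("scene",S),("side",D)]
use=[(cs[n],l[0]["region"].astype(float)) for n,l in sets if l]
print(fitsil([u[0] for u in use],[u[1] for u in use],TEE,[*a,1.5]))
for u in use: print(fitsil([u[0]],[u[1]],TEE,[*a,1.5]))
# jig
sc=lambda X,Y:((X+.5)/5-.5+280,(Y+.5)/5-.5+220); sd=lambda X,Y:((X+.5)/4.5-.5+230,(Y+.5)/4.5-.5+220)
pts=[("scene",sc(197,70),(-75,-125,10)),("scene",sc(715,185),(-75,125,10)),("scene",sc(108,248),(55,-125,24)),("scene",sc(675,380),(55,125,24)),("scene",sc(668,420),(75,125,24)),("scene",sc(93,285),(75,-125,24)),("scene",sc(660,453),(75,125,0)),
("side",sd(664,188),(-75,-125,10)),("side",sd(346,545),(-75,125,10)),("side",sd(420,38),(75,-125,24)),("side",sd(85,352),(75,125,24)),("side",sd(122,380),(55,125,24))]
def f(p,names=("scene","side")): return np.concatenate([proj(cs[n],T2(p,np.array(L)/1000))[0]-u for n,u,L in pts if n in names])
for nm in (("scene","side"),("scene",),("side",)):
    r=least_squares(f,[.55,0,0],args=(nm,),loss='soft_l1'); print(nm,r.x,np.round(r.fun.reshape(-1,2),1).tolist())
E
```

```text
[172.1, 262.4, 223.4, 296.1] 0.8 1531
[332.0, 154.9, 372.0, 192.8] 0.6 909
[ 0.64451523 -0.29656487] [ 0.62397976 -0.30220221]
(array([ 0.62558957, -0.3030383 ,  2.96579747]), np.float64(154.1764705882353))
(array([ 0.62620735, -0.30302933,  2.95213053]), np.float64(104.79215686274509))
(array([ 0.62514966, -0.30316559,  2.96760212]), np.float64(44.72941176470588))
('scene', 'side') [ 0.58941608  0.06171194 -0.29078941] [[0.0, -0.0], [0.1, -0.7], [0.2, -0.5], [0.3, -0.1], [0.2, -0.7], [0.2, -1.2], [0.2, -0.4], [-0.2, -0.5], [0.2, -0.8], [-0.3, 0.2], [-0.3, -0.5], [-1.3, -1.9]]
('scene',) [ 0.59077944  0.06119698 -0.29057178] [[-0.2, 0.4], [-0.0, -0.2], [-0.1, 0.0], [0.2, 0.4], [0.1, -0.1], [-0.1, -0.7], [0.1, 0.2]]
('side',) [ 0.58804362  0.06305063 -0.28931896] [[0.2, 0.0], [0.7, -0.0], [-0.1, 0.7], [-0.0, 0.3], [-0.9, -1.1]]
```

Run:
```python
from h import *
cs={n:ctrl.camera(n) for n in("scene","side")}
J=[.5895,.0617,-.2905]
sc=lambda X,Y:((X+.5)/5-.5+280,(Y+.5)/5-.5+220); sd=lambda X,Y:((X+.5)/4.5-.5+230,(Y+.5)/4.5-.5+220)
pts=[("scene",sc(180,128),(-35,-10,34)),("scene",sc(220,140),(-35,10,34)),("scene",sc(175,250),(35,10,34)),
("side",sd(553,115),(-35,-10,34)),("side",sd(533,138),(-35,10,34))]
f=lambda s:np.concatenate([proj(cs[n],T2(J,(np.array(L)+[s[0],s[1],0])/1000))[0]-u for n,u,L in pts])
r=least_squares(f,[20,-100]);print("stop local",r.x,r.fun.reshape(-1,2).round(1).tolist())
k=[("scene",sc(372,112),100),("scene",sc(367,185),53),("side",sd(390,106),100),("side",sd(390,178),53)]
f=lambda s:np.concatenate([proj(cs[n],T2(J,np.array([s[0],s[1],z])/1000))[0]-u for n,u,z in k])
r=least_squares(f,[20,-50]);print("knob local",r.x,r.fun.reshape(-1,2).round(1).tolist())
for z in (53,56,60):
  k2=[("scene",sc(630,255),z),("side",sd(217,325),z)]
  f=lambda s:np.concatenate([proj(cs[n],T2(J,np.array([s[0],s[1],z])/1000))[0]-u for n,u,z in k2])
  r=least_squares(f,[20,90]);print("hinge local",z,r.x,r.fun.round(1).tolist())
# trace region overlay check for tee
c=cs["scene"]
for n in cs:
    im=cs[n]["color"].copy()
    for b in TEE:
        for q in proj(cs[n],T2([.6256,-.3030,2.966],b)):
            pass
    big=cv2.resize(im,None,fx=4,fy=4,interpolation=cv2.INTER_CUBIC)
    for b in TEE:
        U=(proj(cs[n],T2([.6256,-.3030,2.966],b))+.5)*4-.5
        for i in range(8):
            for j in range(i):
                if bin(i^j).count('1')==1: cv2.line(big,tuple(int(v) for v in U[i]),tuple(int(v) for v in U[j]),(0,255,255),1)
    if n=="scene": x,y=(200-80)*4,(280-70)*4
    else: x,y=(350-80)*4,(175-70)*4
    cv2.imwrite(f"pics/tee_{n}.png",big[y:y+560,x:x+640])
```

```text
stop local [  19.93520735 -104.25930188] [[0.0, -0.5], [0.4, -1.0], [0.0, -0.7], [-0.3, -0.7], [-1.0, -0.5]]
knob local [ 12.27935816 -19.86966822] [[0.2, -0.6], [0.1, -0.1], [-0.4, -0.1], [0.0, -0.5]]
hinge local 53 [19.14751907 94.95134514] [-0.3, 0.0, -0.1, 0.4]
hinge local 56 [19.23156934 95.55457346] [0.1, -0.8, -0.5, -0.4]
hinge local 60 [19.33850557 96.35562969] [0.7, -1.9, -1.0, -1.5]
```

View pics/tee_scene.png

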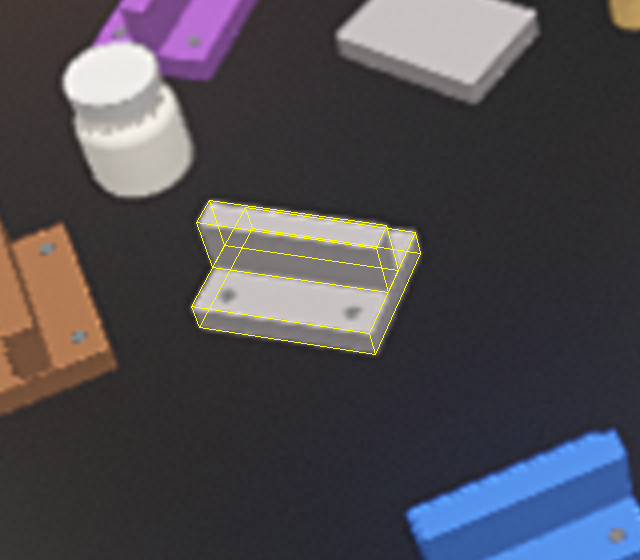

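View pics/tee_side.png

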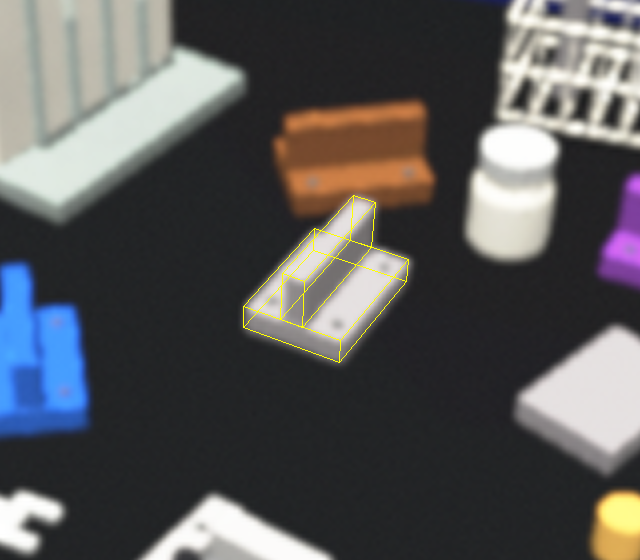

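```bash
cat >> h.py <<'E'
from scipy.spatial.transform import Rotation as Ro
J=np.array([.5895,.0617,-.2905])
def jl(x,y): return T2(J,np.array([x,y,0])/1000)[0,:2]
def pose():
    o=ctrl.get_obs(); q=o["eef_rot"]; R=Ro.from_quat([q[1],q[2],q[3],q[0]]).as_matrix()
    return o,np.array(o["eef_pos"]),R
def psi(R): return np.degrees(np.arctan2(R[1,0],R[0,0]))
def shift(p,ps,tgt):  # tool pointing down, yaw ps deg -> tool-frame shift cm
    a=np.radians(ps); R=np.array([[np.cos(a),np.sin(a),0],[np.sin(a),-np.cos(a),0],[0,0,-1]])
    return (R.T@(np.array(tgt)-p)*100).round(2)
E
python3 - <<'E'
from h import *
o,p,R=pose();print(o["time_s"],p,psi(R),R.round(3).tolist())
k=jl(12.3,-19.9);print("knob",k)
print("to above knob",shift(p,-16.6,[*k,.22]))
# arc: incremental
H=jl(19.3,95.3);a0=np.arctan2(19.3-12.3,115.2)
print("hinge",H,"seat",jl(19,-44),"theta0",a0)
N=14;th=np.linspace(a0,1.75,N+1)
def kp(t): return jl(19.3-115*np.sin(t),95.3-115*np.cos(t))
ps=-16.6
for i in range(N):
    d=shift(np.array([*kp(th[i]),0]),ps,[*kp(th[i+1]),0]); dr=np.degrees(th[i+1]-th[i]); print(d,dr.round(2)); ps-=dr
E
```

```text
1.5 [ 0.1818804  -0.54549015  0.30387484] -71.56006347915525 [[0.316, -0.949, -0.0], [-0.949, -0.316, 0.0], [-0.0, 0.0, -1.0]]
knob [0.59558466 0.03911069]
to above knob [ 22.94 -67.84   8.39]
hinge [0.63528825 0.14747888] seat [0.59510094 0.01410137] theta0 0.06068926896835688
[-1.38 -0.17  0.  ] 6.91
[-1.38 -0.17  0.  ] 6.91
[-1.38 -0.17  0.  ] 6.91
[-1.38 -0.17  0.  ] 6.91
[-1.38 -0.17  0.  ] 6.91
[-1.38 -0.17  0.  ] 6.91
[-1.38 -0.17  0.  ] 6.91
[-1.38 -0.17  0.  ] 6.91
[-1.38 -0.17  0.  ] 6.91
[-1.38 -0.17  0.  ] 6.91
[-1.38 -0.17  0.  ] 6.91
[-1.38 -0.17  0.  ] 6.91
[-1.38 -0.17  0.  ] 6.91
[-1.38 -0.17  0.  ] 6.91
```

Request:
{"method": "move_arm", "body": {"rows": "0 0 0 0 0 -7.85 0.45;0 0 0 0 0 -7.85 0.45;0 0 0 0 0 -7.85 0.45;0 0 0 0 0 -7.85 0.45;0 0 0 0 0 -7.85 0.45;0 0 0 0 0 -7.85 0.45;0 0 0 0 0 -7.85 0.45;0 -3 0 0 0 0 0.45;1 -4 0 0 0 0 0.45;1 -4 0 0 0 0 0.45;1 -4 0 0 0 0 0.45;1 -4 0 0 0 0 0.45;1 -4 0 0 0 0 0.45;1 -4 0 0 0 0 0.45;1 -4 0 0 0 0 0.45;1 -4 0 0 0 0 0.45;1 -4 0 0 0 0 0.45;1 -4 0 0 0 0 0.45"}}

```text
time_s: 3.3
eef_pos: [0.4012, -0.1605, 0.3042]
eef_rot: [0.0, 0.989, -0.145, 0.0]
wrist_force: [-0.2, -0.6, -0.3]
opening: 0.45
```

Request:
{"method": "move_arm", "body": {"rows": "2 -4 0.5 0 0 0 0.45;2 -4 1 0 0 0 0.45;2 -4 1 0 0 0 0.45;2 -4 1 0 0 0 0.45;2 -4 1 0 0 0 0.45;2 -3 1 0 0 0 0.45;1 -1.8 1 0 0 0 0.45;0 0 0 0 0 0 0.45;0 0 0 0 0 0 0.45"}}

```text
time_s: 4.2
eef_pos: [0.5958, 0.0386, 0.2384]
eef_rot: [0.0, 0.99, -0.144, -0.001]
wrist_force: [-0.0, -0.8, 0.2]
opening: 0.447
```

Run:
```python
from h import *
o,p,R=pose();print(o["time_s"],p,psi(R),o["opening"])
c=ctrl.camera("wrist");im=c["color"].copy()
k=jl(12.3,-19.9)
for z in(.053,.1):
  u=proj(c,[*k,z])[0];print(u);cv2.circle(im,tuple(int(v) for v in u),3,(0,255,255),1)
cv2.imwrite("pics/w1.png",im);cv2.imwrite("pics/s1.png",ctrl.camera("scene")["color"][150:330,240:480].repeat(3,0).repeat(3,1))
print(shift(p,psi(R),[*k,.137]))
```

```text
4.2 [0.5957577  0.03861461 0.23840227] -16.556418565642097 0.447314100576401
[320.80616303 231.88488622]
[320.66484105 254.08760588]
[-0.03 -0.04 10.14]
```

View pics/w1.png

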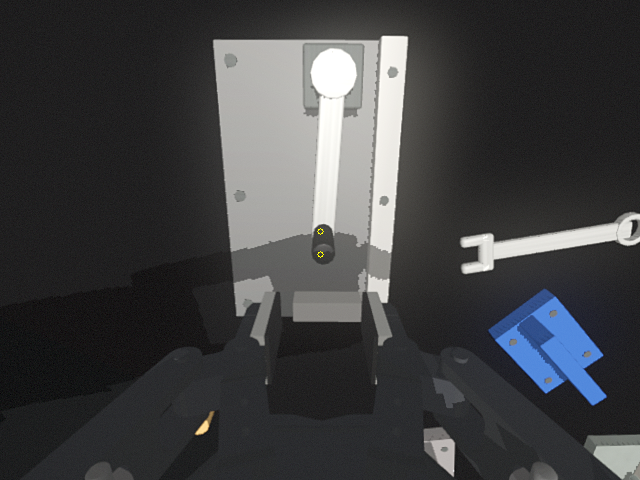

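View pics/s1.png

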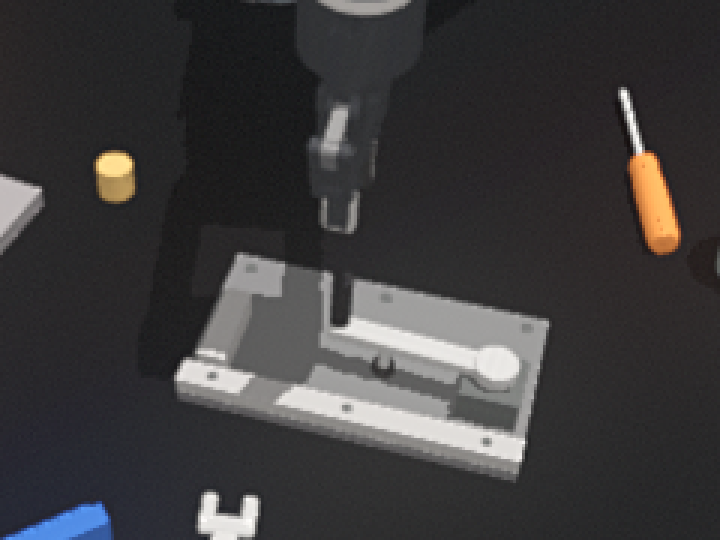

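The wrist picture shows the knob within about 1 mm of where I predicted it, at (322,250). I'll lower the part-open jaws over it and swing the lever round its arc.

Request:
{"method": "move_arm", "body": {"rows": "0 0 2.5 0 0 0 0.45;0 0 2.5 0 0 0 0.45;0 0 2.5 0 0 0 0.45;0 0 2.6 0 0 0 0.45;0 0 0 0 0 0 0.35;0 0 0 0 0 0 0.35;0 0 0 0 0 0 0.35"}}

```text
time_s: 5.0
eef_pos: [0.5972, 0.0379, 0.1401]
eef_rot: [0.0, 0.989, -0.145, 0.002]
wrist_force: [-0.2, 0.8, -0.1]
opening: 0.35
```

Request:
{"method": "move_arm", "body": {"rows": "-1.38 -0.17 0 0 0 6.9 0.35;-1.38 -0.17 0 0 0 6.9 0.35;-1.38 -0.17 0 0 0 6.9 0.35;-1.38 -0.17 0 0 0 6.9 0.35"}}

```text
time_s: 5.4
eef_pos: [0.5513, 0.069, 0.1402]
eef_rot: [-0.0, 0.925, -0.379, 0.002]
wrist_force: [0.7, 0.2, 0.1]
opening: 0.353
```

Request:
{"method": "move_arm", "body": {"rows": "-1.38 -0.17 0 0 0 6.9 0.35;-1.38 -0.17 0 0 0 6.9 0.35;-1.38 -0.17 0 0 0 6.9 0.35;-1.38 -0.17 0 0 0 6.9 0.35;-1.38 -0.17 0 0 0 6.9 0.35;-1.38 -0.17 0 0 0 6.9 0.35;-1.38 -0.17 0 0 0 6.9 0.35;-1.38 -0.17 0 0 0 6.9 0.35;-1.38 -0.17 0 0 0 6.9 0.35;-1.38 -0.17 0 0 0 6.9 0.35;0 0 0 0 0 0 0.35;0 0 0 0 0 0 0.35;0 0 0 0 0 0 0.35"}}

```text
time_s: 6.7
eef_pos: [0.533, 0.1985, 0.1385]
eef_rot: [0.0, -0.551, 0.834, -0.0]
wrist_force: [0.2, 0.3, -1.2]
opening: 0.348
```

Run:
```python
from h import *
o,p,R=pose();print(o["time_s"],p,psi(R),o["opening"],o["wrist_force"])
cv2.imwrite("pics/w2.png",ctrl.camera("wrist")["color"]);cv2.imwrite("pics/s2.png",ctrl.camera("scene")["color"][150:330,240:480].repeat(3,0).repeat(3,1))
```

```text
6.7 [0.53295202 0.19846129 0.13853729] -113.09010742795326 0.3477180918167273 [ 0.22072261  0.28061912 -1.19304518]
```

View pics/w2.png

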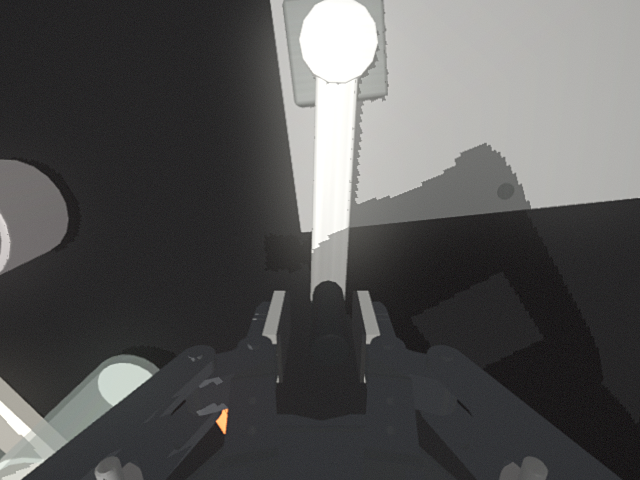

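View pics/s2.png

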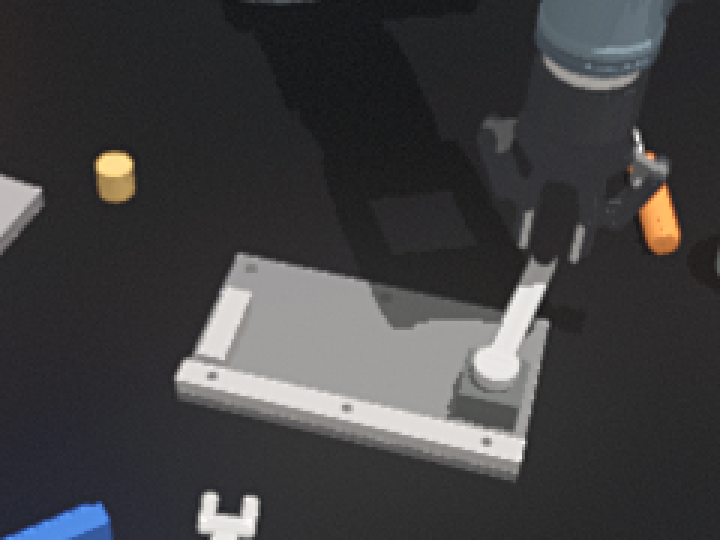

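Request:
{"method": "move_arm", "body": {"rows": "-0.3 0 0 0 0 0 0.35;-0.2 0 0 0 0 0 0.35;0 0 0 0 0 0 0.35"}}

```text
time_s: 7.1
eef_pos: [0.5349, 0.2037, 0.1379]
eef_rot: [-0.0, -0.551, 0.835, 0.0]
wrist_force: [0.2, -0.2, -0.5]
opening: 0.352
```

Request:
{"method": "move_arm", "body": {"rows": "-0.2 0 0 0 0 0 0.35;-0.2 0 0 0 0 0 0.35;0 0 0 0 0 0 0.35"}}

```text
time_s: 7.4
eef_pos: [0.536, 0.2064, 0.1377]
eef_rot: [-0.001, -0.551, 0.835, -0.0]
wrist_force: [-3.1, -5.5, 2.5]
opening: 0.348
```

Request:
{"method": "move_arm", "body": {"rows": "0.7 0 0 0 0 0 0.4;0 0 -2.5 0 0 0 0.4;0 0 -2.5 0 0 0 0.4;0 0 -2.5 0 0 0 0.4;0 0 -2.5 0 0 0 0.5;0 0 0 0 0 -7.92 0.7;0 0 0 0 0 -7.92 0.7;0 0 0 0 0 -7.92 0.7;0 0 0 0 0 -7.92 0.7;0 0 0 0 0 -7.92 0.7;0 0 0 0 0 -7.92 0.7;0 0 0 0 0 -7.92 0.7;0 0 0 0 0 -7.92 0.7;0 0 0 0 0 -7.92 0.7;0 0 0 0 0 -7.92 0.7;0 0 0 0 0 -7.92 0.7;0 0 0 0 0 -7.92 0.7;0 0 0 0 0 -7.92 0.7;0 0 0 0 0 0 0.7"}}

```text
time_s: 9.3
eef_pos: [0.5335, 0.2007, 0.2378]
eef_rot: [-0.0, 0.996, -0.089, 0.0]
wrist_force: [-0.2, 0.6, -0.4]
opening: 0.7
```

Run:
```python
from h import *
o,p,R=pose();print(o["time_s"],p,psi(R),o["opening"],o["wrist_force"])
print(shift(p,psi(R),[.6256,-.303,.22]))
c=ctrl.camera("scene")
sc=c["color"][180:320,240:480].repeat(3,0).repeat(3,1);cv2.imwrite("pics/s3.png",sc)
```

```text
9.3 [0.53352625 0.20073812 0.23783075] -10.180719705275985 0.6998630192773656 [-0.20387231  0.62556233 -0.3810245 ]
[17.97 47.95  1.78]
```

View pics/s3.png

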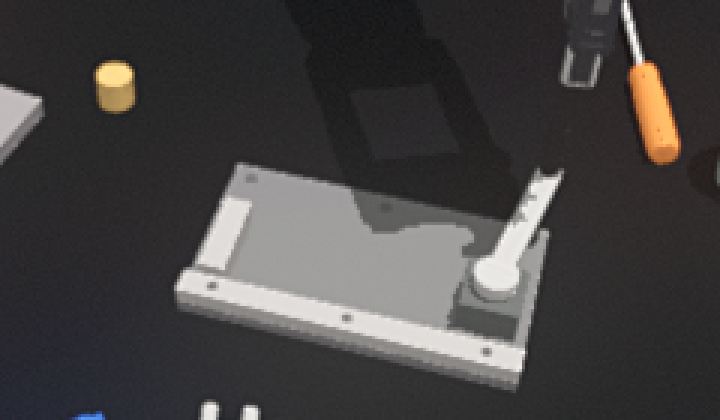

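The picture shows the lever fully open: the arm runs from its hinge at (497,275) away from the fence to (548,170). Next, go to the tee.

Request:
{"method": "move_arm", "body": {"rows": "0.75 2 0 0 0 0 0.7;1.5 4 0 0 0 0 0.7;1.5 4 0 0 0 0 0.7;1.5 4 0 0 0 0 0.7;1.5 4 0 0 0 0 0.7;1.5 4 0 0 0 0 0.7;1.5 4 0 0 0 0 0.7;1.5 4 0 0 0 0 0.7;1.5 4 0 0 0 0 0.7;1.5 4 0 0 0 0 0.7;1.5 4 0 0 0 0 0.7;1.5 4 0 0 0 0 0.7;0.7 1.95 1 0 0 0 0.7;0 0 0.8 0 0 0 0.7;0 0 0 0 0 0 0.7;0 0 0 0 0 0 0.7"}}

```text
time_s: 10.95
eef_pos: [0.6247, -0.3017, 0.2194]
eef_rot: [-0.001, 0.996, -0.09, -0.001]
wrist_force: [0.6, -0.4, 0.4]
opening: 0.697
```

Run:
```python
from h import *
o,p,R=pose();print(o["time_s"],p,psi(R),o["opening"],o["wrist_force"])
c=ctrl.camera("wrist");im=c["color"].copy()
P=[.6256,-.303,2.966-np.pi]
for b in TEE:
    U=proj(c,T2(P,b))
    for i in range(8):
        for j in range(i):
            if bin(i^j).count('1')==1: cv2.line(im,tuple(int(v) for v in U[i]),tuple(int(v) for v in U[j]),(0,255,255),1)
cv2.imwrite("pics/w4.png",im)
print(shift(p,psi(R),[.6256,-.303,.097]))
```

```text
10.95 [ 0.62472491 -0.30169904  0.21939173] -10.280380780648057 0.6971609158879245 [ 0.63222399 -0.43682557  0.41164158]
[ 0.11  0.11 12.24]
```

View pics/w4.png

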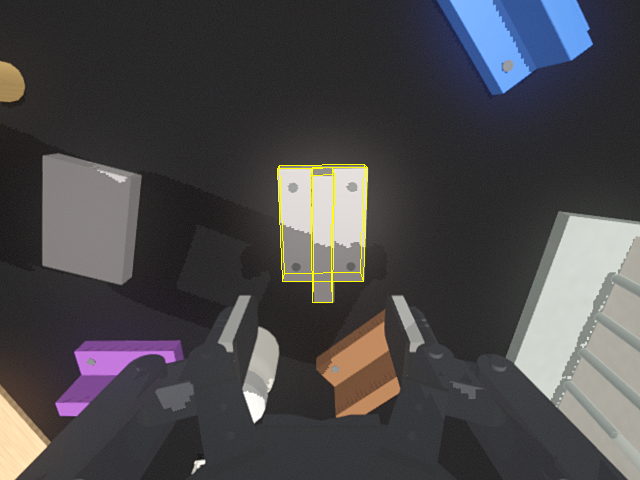

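Request:
{"method": "move_arm", "body": {"rows": "0.1 0.1 3 0 0 0 0.7;0 0 3 0 0 0 0.7;0 0 2.5 0 0 0 0.7;0 0 2 0 0 0 0.7;0 0 1.2 0 0 0 0.6;0 0 0.5 0 0 0 0.5;0 0 0 0 0 0 0.4;0 0 0 0 0 0 0.3;0 0 0 0 0 0 0;0 0 0 0 0 0 0;0 0 0 0 0 0 0;0 0 0 0 0 0 0;0 0 0 0 0 0 0"}}

```text
time_s: 12.3
eef_pos: [0.6267, -0.3048, 0.0997]
eef_rot: [0.001, 0.996, -0.089, 0.001]
wrist_force: [0.3, 0.7, 5.8]
opening: 0.178
```

Run:
```python
from h import *
o,p,R=pose();print(o["time_s"],p,psi(R),o["opening"],o["wrist_force"],R.round(4).tolist())
```

```text
12.3 [ 0.62668592 -0.30475644  0.09972334] -10.258999214369954 0.17750639235034435 [0.30232817 0.71469181 5.76780128] [[0.984, -0.1781, 0.0025], [-0.1781, -0.984, -0.0016], [0.0028, 0.0011, -1.0]]
```

Request:
{"method": "move_arm", "body": {"rows": "0 0 -0.5 0 0 0 0;0 0 -1 0 0 0 0;0 0 -2 0 0 0 0;0 0 -3 0 0 0 0;0 0 -3 0 0 0 0;0 0 -2.5 0 0 0 0;0 0 0 0 0 0 0;0 0 0 0 0 0 0"}}

```text
time_s: 13.1
eef_pos: [0.6256, -0.3041, 0.2179]
eef_rot: [0.0, 0.996, -0.089, 0.0]
wrist_force: [0.0, 0.6, -2.6]
opening: 0.178
```

Run:
```python
from h import *
o,p,R=pose();print(o["time_s"],p,psi(R),o["opening"],o["wrist_force"],R.round(4).tolist())
for n in("wrist","scene","side"):
    c=ctrl.camera(n); cv2.imwrite(f"pics/{n}5.png",c["color"])
s=jl(19,-44);print(s,shift(p,-16.64,[*s,.22]))
```

```text
13.1 [ 0.62558602 -0.30410548  0.21785747] -10.251407745478954 0.17789612782248926 [ 0.00625779  0.56091105 -2.62191445] [[0.984, -0.178, 0.0003], [-0.178, -0.984, -0.0002], [0.0003, 0.0002, -1.0]]
[0.59510094 0.01410137] [-12.03 -29.62  -0.21]
```

View pics/wrist5.png

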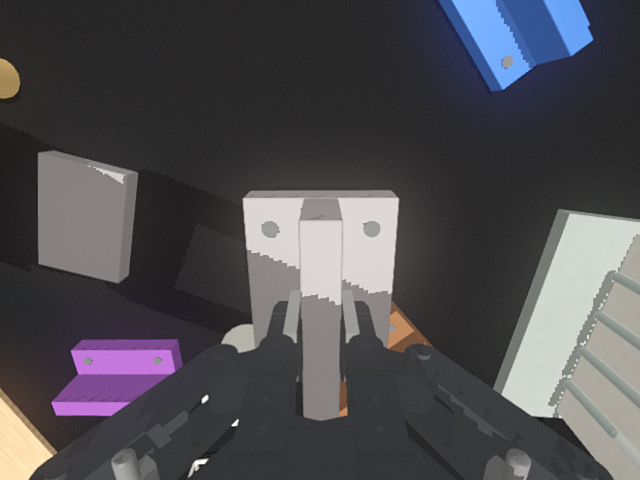

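View pics/scene5.png

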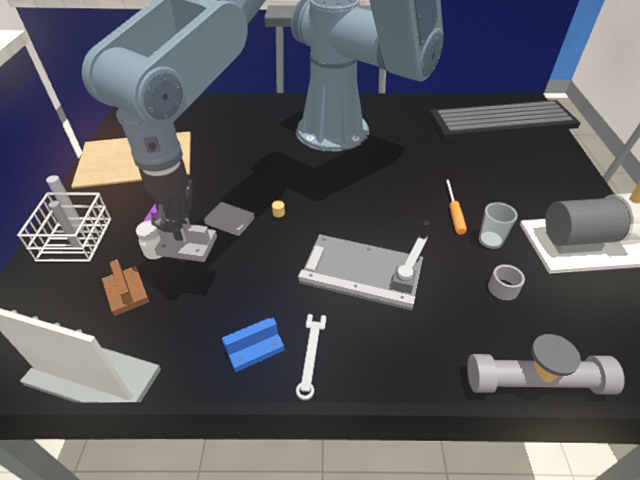

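Run:
```python
from h import *
o,p,R=pose()
s=jl(12,-39);print(s,shift(p,-16.64,[*s,.13]))
```

```text
[0.58982639 0.02089689] [-12.63 -30.08   8.52]
```

Request:
{"method": "move_arm", "body": {"rows": "0 0 0 0 0 3.2 0;0 0 0 0 0 3.2 0;-0.6 -1.5 0 0 0 0 0;-1.2 -3 0 0 0 0 0;-1.2 -3 0 0 0 0 0;-1.2 -3 0 0 0 0 0;-1.2 -3 0 0 0 0 0;-1.2 -3 0 0 0 0 0;-1.2 -3 0 0 0 0 0;-1.2 -3 0 0 0 0 0;-1.2 -3 0 0 0 0 0;-1.2 -3 0 0 0 0 0;-1.2 -1.55 0 0 0 0 0;0 0 1.5 0 0 0 0;0 0 2 0 0 0 0;0 0 2 0 0 0 0;0 0 1.5 0 0 0 0;0 0 0 0 0 0 0;0 0 0 0 0 0 0"}}

```text
time_s: 15.15
eef_pos: [0.5909, 0.0194, 0.1475]
eef_rot: [0.0, 0.989, -0.145, -0.0]
wrist_force: [0.0, -0.0, -2.0]
opening: 0.172
```

```bash
cat > fitnow.py <<'E'
from h import *
import sys
o,p,R=pose();print(o["time_s"],p,psi(R),o["opening"],o["wrist_force"])
tag=sys.argv[1]; z=float(sys.argv[2])
Pw=np.array([*p[:2]+R[:2,1]*-.0016,np.radians(psi(R))])
d=Pw-J; c_,s_=np.cos(-J[2]),np.sin(-J[2]); print("hand-estimated tee in jig mm",(c_*d[0]-s_*d[1])*1000,(s_*d[0]+c_*d[1])*1000,np.degrees(d[2]))
for n in("wrist","scene","side"):
    c=ctrl.camera(n); k=3 if n!="wrist" else 1
    big=cv2.resize(c["color"],None,fx=k,fy=k,interpolation=cv2.INTER_CUBIC)
    def dr(P,b,zz,col):
        U=(proj(c,T2(P,b+[0,0,zz]))+.5)*k-.5
        for i in range(8):
            for j in range(i):
                if bin(i^j).count('1')==1: cv2.line(big,tuple(int(v) for v in U[i]),tuple(int(v) for v in U[j]),col,1)
    for b in TEE: dr(Pw,b,z,(0,255,255))
    dr(J,box(55,75,-125,125,10,24),0,(0,255,0)); dr(J,box(-15,55,-114,-94,10,34),0,(0,255,0))
    if k==3:
        u=proj(c,[.595,.02,.03])[0]*k; x,y=int(u[0]-300),int(u[1]-220); big=big[max(y,0):y+440,max(x,0):x+600]
    cv2.imwrite(f"pics/{n}_{tag}.png",big)
E
python3 fitnow.py a 0.03
```

```text
15.15 [0.59094252 0.0193975  0.14753255] -16.674432734762956 0.17223288884622598 [ 0.04370893 -0.00283782 -1.96152506]
hand-estimated tee in jig mm 13.499674733864774 -38.51687528758753 -0.03000878621254339
```

View pics/wrist_a.png

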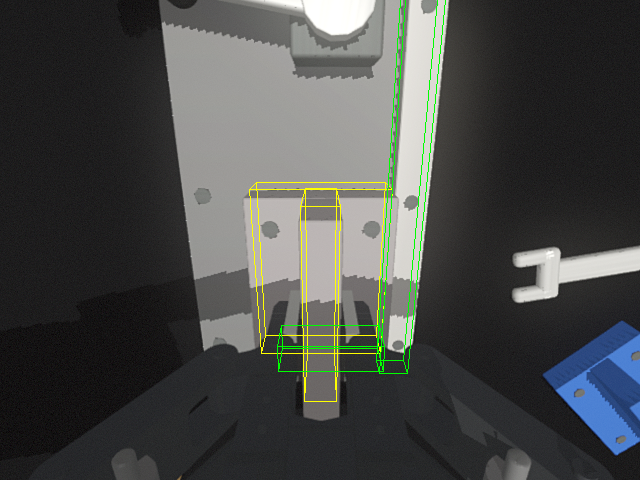

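View pics/scene_a.png

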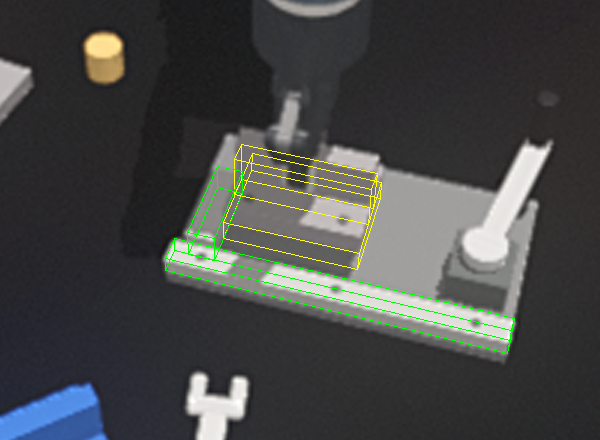

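View pics/side_a.png

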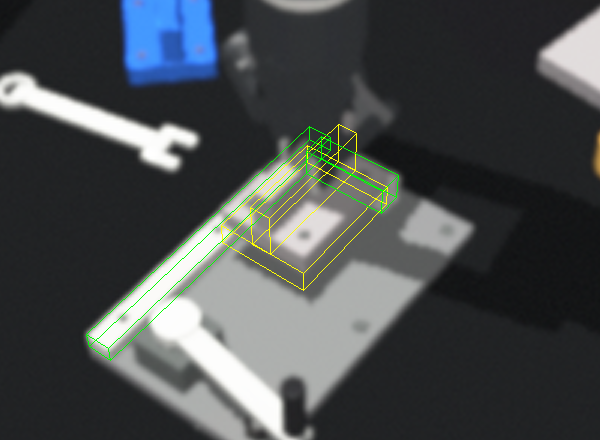

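Request:
{"method": "move_arm", "body": {"rows": "0 0 1.5 0 0 0 0;0 0 1.2 0 0 0 0;0 0 0.7 0 0 0 0;0 0 0 0 0 0 0;0 0 0 0 0 0 0"}}

```text
time_s: 15.8
eef_pos: [0.5909, 0.0199, 0.1134]
eef_rot: [-0.0, 0.989, -0.145, -0.0]
wrist_force: [0.7, 0.4, -0.9]
opening: 0.178
```

```bash
python3 fitnow.py b 0.0138
```

```text
15.8 [0.59093411 0.01988395 0.11340222] -16.64835112984843 0.17820727490971164 [ 0.66399513  0.41854126 -0.8679275 ]
hand-estimated tee in jig mm 13.351553443195618 -38.05321719551745 -0.0039271812980160225
```

View pics/wrist_b.png

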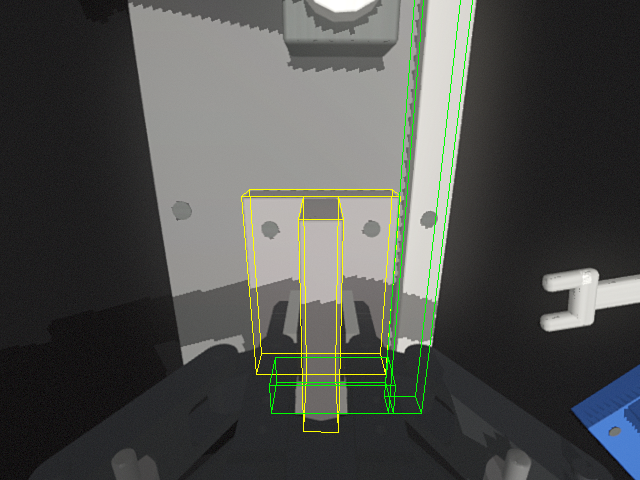

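View pics/scene_b.png

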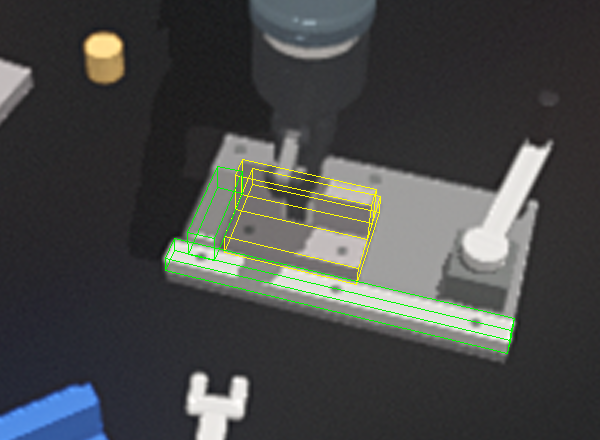

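View pics/side_b.png

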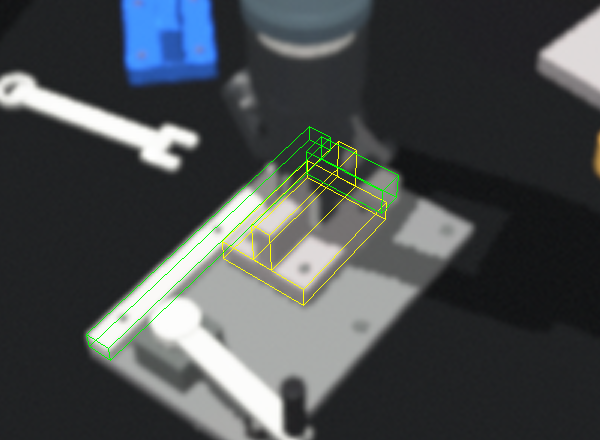

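Request:
{"method": "move_arm", "body": {"rows": "0 0 0.2 0 0 0 0;0 0 0.1 0 0 0 0;0 0 0 0 0 0 0;0 0 0 0 0 0 0"}}

```text
time_s: 16.35
eef_pos: [0.5911, 0.0198, 0.1109]
eef_rot: [0.0, 0.989, -0.145, -0.0]
wrist_force: [-0.8, -0.7, -2.3]
opening: 0.174
```

Request:
{"method": "move_arm", "body": {"rows": "0 0 0.1 0 0 0 0;0 0 0 0 0 0 0;0 0 0 0 0 0 0"}}

```text
time_s: 16.65
eef_pos: [0.5911, 0.0198, 0.1099]
eef_rot: [-0.0, 0.989, -0.145, -0.0]
wrist_force: [0.2, -0.1, -2.0]
opening: 0.173
```

Request:
{"method": "move_arm", "body": {"rows": "0 0 0.1 0 0 0 0;0 0 0 0 0 0 0;0 0 0 0 0 0 0"}}

```text
time_s: 16.95
eef_pos: [0.5914, 0.0198, 0.1097]
eef_rot: [0.0, 0.989, -0.145, 0.0]
wrist_force: [-2.4, 0.2, 5.4]
opening: 0.177
```

Request:
{"method": "move_arm", "body": {"rows": "0 0.2 0 0 0 0 0;0 0.1 0 0 0 0 0;0 0.1 0 0 0 0 0;0 0 0 0 0 0 0;0 0 0 0 0 0 0"}}

```text
time_s: 17.45
eef_pos: [0.5908, 0.0159, 0.1097]
eef_rot: [-0.0, 0.989, -0.145, 0.001]
wrist_force: [0.1, 1.9, 5.3]
opening: 0.176
```

Request:
{"method": "move_arm", "body": {"rows": "0 0.1 0 0 0 0 0;0 0 0 0 0 0 0;0 0 0 0 0 0 0"}}

```text
time_s: 17.75
eef_pos: [0.5905, 0.015, 0.1097]
eef_rot: [-0.0, 0.989, -0.145, 0.001]
wrist_force: [-0.2, 2.5, 5.7]
opening: 0.176
```

Request:
{"method": "move_arm", "body": {"rows": "0 0.1 0 0 0 0 0;0 0 0 0 0 0 0;0 0 0 0 0 0 0"}}

```text
time_s: 18.05
eef_pos: [0.5903, 0.014, 0.1097]
eef_rot: [-0.0, 0.989, -0.145, 0.001]
wrist_force: [0.1, 2.1, 4.6]
opening: 0.172
```

Request:
{"method": "move_arm", "body": {"rows": "0 0.1 0 0 0 0 0;0 0 0 0 0 0 0;0 0 0 0 0 0 0"}}

```text
time_s: 18.35
eef_pos: [0.59, 0.0131, 0.1097]
eef_rot: [-0.0, 0.989, -0.145, 0.001]
wrist_force: [1.2, 1.5, 5.5]
opening: 0.173
```

Request:
{"method": "move_arm", "body": {"rows": "0 0.1 0 0 0 0 0;0 0 0 0 0 0 0;0 0 0 0 0 0 0"}}

```text
time_s: 18.65
eef_pos: [0.5899, 0.0129, 0.1097]
eef_rot: [-0.001, 0.989, -0.145, 0.001]
wrist_force: [2.3, 5.2, 4.1]
opening: 0.176
```

Request:
{"method": "move_arm", "body": {"rows": "0.2 0 0 0 0 0 0;0.2 0 0 0 0 0 0;0 0 0 0 0 0 0;0 0 0 0 0 0 0"}}

```text
time_s: 19.05
eef_pos: [0.5929, 0.012, 0.1097]
eef_rot: [-0.001, 0.989, -0.145, 0.0]
wrist_force: [-2.4, 6.8, 8.7]
opening: 0.179
```

Request:
{"method": "move_arm", "body": {"rows": "0.1 0 0 0 0 0 0;0 0 0 0 0 0 0;0 0 0 0 0 0 0"}}

```text
time_s: 19.35
eef_pos: [0.5937, 0.0118, 0.1097]
eef_rot: [-0.001, 0.989, -0.145, -0.0]
wrist_force: [-1.9, 7.0, 9.3]
opening: 0.175
```

Request:
{"method": "move_arm", "body": {"rows": "0.1 0 0 0 0 0 0;0 0 0 0 0 0 0;0 0 0 0 0 0 0"}}

```text
time_s: 19.65
eef_pos: [0.5946, 0.0115, 0.1097]
eef_rot: [-0.001, 0.989, -0.145, -0.0]
wrist_force: [-3.4, 7.7, 9.0]
opening: 0.174
```

Request:
{"method": "move_arm", "body": {"rows": "0.1 0 0 0 0 0 0;0 0 0 0 0 0 0;0 0 0 0 0 0 0"}}

```text
time_s: 19.95
eef_pos: [0.5955, 0.0112, 0.1097]
eef_rot: [-0.001, 0.989, -0.145, -0.0]
wrist_force: [-3.3, 7.3, 9.9]
opening: 0.176
```

Request:
{"method": "move_arm", "body": {"rows": "0.1 0 0 0 0 0 0;0 0 0 0 0 0 0;0 0 0 0 0 0 0"}}

```text
time_s: 20.25
eef_pos: [0.5957, 0.0112, 0.1097]
eef_rot: [-0.001, 0.989, -0.145, -0.001]
wrist_force: [-7.0, 6.3, 14.2]
opening: 0.172
```

Request:
{"method": "move_arm", "body": {"rows": "0.1 0 0 0 0 0 0;0 0 0 0 0 0 0;0 0 0 0 0 0 0"}}

```text
time_s: 20.55
eef_pos: [0.5959, 0.0111, 0.1097]
eef_rot: [-0.001, 0.989, -0.145, -0.002]
wrist_force: [-12.2, 7.0, 16.8]
opening: 0.178
```

Request:
{"method": "move_arm", "body": {"rows": "0 0 0 0 0 0 0;0 0 0 0 0 0 0;0 0 0 0 0 0 0;0 0 0 0 0 0 0;0 0 0 0 0 0 0"}}

```text
time_s: 21.05
eef_pos: [0.5959, 0.0111, 0.1097]
eef_rot: [-0.001, 0.989, -0.145, -0.002]
wrist_force: [-12.2, 6.9, 16.8]
opening: 0.174
```

```bash
python3 fitnow.py c 0.01; python3 -c "
from h import *
o,p,R=pose();print(R.round(4).tolist());Rj=np.array([[np.cos(J[2]),np.sin(J[2])],[-np.sin(J[2]),np.cos(J[2])]])
print(Rj@o['wrist_force'][:2],o['wrist_force'][2],o['torque'])"
```

```text
21.05 [0.59592641 0.01110611 0.10974439] -16.665319883495123 0.17390528030365993 [-12.20747977   6.9365073   16.82259004]
hand-estimated tee in jig mm 20.649418855718338 -45.033319782225874 -0.02089593494471031
[[0.958, -0.2867, -0.0041], [-0.2867, -0.958, 0.0025], [-0.0046, -0.0012, -1.0]]
[-13.67654239   3.90360692] 18.470451026009258 [ 0.99504296  1.71503331 -0.35067834]
```

View pics/wrist_c.png

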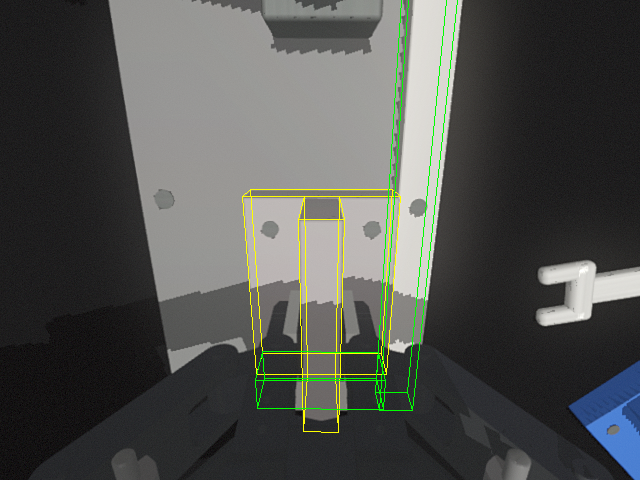

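View pics/scene_c.png

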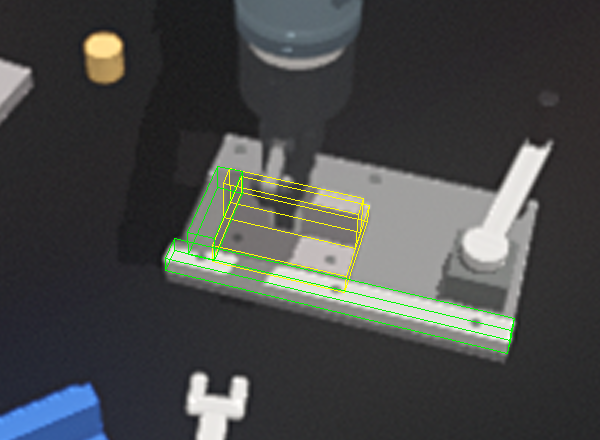

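View pics/side_c.png

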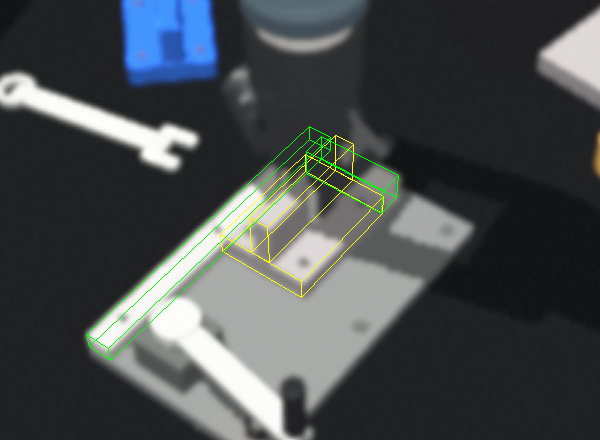

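```bash
python3 -c "
from bench import ctrl
print(ctrl.hand_in()); o=ctrl.get_obs(); print(o['time_s'],o['wrist_force'],o['eef_pos'])"
```

```text
the job is handed in; nothing more can be done
None
the job is handed in; nothing more can be done
```

I swung the clamp lever to its open stop, set the grey tee in the jig's corner rib up, and handed the job in at about 21 s still gripping the rib. The hand-in gave no verdict, and I couldn't read the state afterwards.

**Lever:** It met its stop with about 6 N of sideways force. The later pictures show it still open and clear of the tee.

**Contacts:** I lowered the tee until it touched the plate, then slid it to the end stop and on to the fence. Each contact showed as a force rise on the wrist sensor.

**Last push:** It was steady over half a second, at about 13.7 N towards the fence, 17–18 N down and 3–4 N towards the end stop. The tool was within about 0.005 rad of vertical and 0.001 rad of parallel to the fence.

**Disagreement:** The tee's position worked out from the hand differs from the camera-estimated seat by +1.6 mm across and −1.0 mm along the fence. The wrist camera's overlay also put the fence a few millimetres off. Both are near the calibration error, so I went by the contact forces.

**Bystanders:** I only checked them by eye, and saw none moved.

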